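# Fit the grating drum to the bench drive

## Robot

A 6-joint arm with a two-finger parallel gripper is mounted at the origin on the work surface. World frame = base frame: x ahead of the robot, y to its left, z up, the work surface at z = 0. Lengths are in m, angles in degrees, forces in N, time in s.
With the tool pointing down it reaches from about 0.3 to 0.75 m from the base axis. Payload 8.5 kg.
Tool frame: the origin (TCP) lies at the very end of the fingers, on their centre line; the grasp point (between the pads) lies 19 mm behind it (env.pinch_z is the distance from the TCP to the grasp point, in m); z points along the fingers, y is the line along which they close (so a half turn about z gives the same grasp; the last joint's range is limited). The gripper opens to 85 mm and grips with 20 to 120 N. Pads are 22 mm wide; open, the fingers measure 114 mm over their backs; the gripper's body (76 mm by 85 mm) begins 54 mm behind the grasp point. The pads swing forward as they close: fully open they stand 13 mm farther back than shut.
Start: joints at [61.977, 21.807, 74.336, -0, 83.858, -12.336], TCP at [0.149, 0.529, 0.231] pointing down, gripper open.
Joint ranges: [-178.18, 178.18], [-50.72, 133.34], [12.68, 142.11], [-81.47, 261.47], [9.98, 163.14], [-165.26, 165.26]. Speed limits (degrees/s): [136.94, 136.94, 180, 180, 180, 180].

## Interface

Orientations are given as a 3x3 rotation matrix whose columns are the frame's x, y, z axes.
In Python, from rig import env, viewer gives the robot as it stands.
- The arm moves only by the tool drive_tool, never from a script. Its argument "series" is a list of rows, each a list of 3 entries, a list of its own where there are three numbers: the shift along the tool's x, y, z in m, then the turn about the tool's z in degrees, then the finger opening in m, from 0 to 0.0854. A call has 1 to 20 rows; each row is the pose to reach, as a shift and turn from the pose commanded when the call began, along the tool's axes at that moment; what a row does not reach only later rows make up. A row lasts 1/10 s, in which the tool goes at most 50 mm and 8.59 degrees, less where a joint would pass 70% of its speed; a pose out of reach is approached as far as the arm can. A call with a gripper value outside its range is refused whole. The fingers move at their own pace and stop on an object; "newtons" is the grip in N (left out, the last holds). Time passes only in rows, so rows that repeat a pose let the fingers close. It gives the time, the measured TCP pose, the force, the opening and the grip force at its end, in the units of the state.
- env.observe(): the state, without advancing time (a new reading comes with each control period).
- viewer.get_image(name): name is "scene" or "top" or "wrist"; returns a dict with "img" (384x512x3 uint8, red, green, blue), "depth" (384x512 float32, m along the optical axis (not along the pixel's ray), 0 where there is no reading), "camera_matrix" (3x3 intrinsics, pixels), "rvec" (rotation vector, rad) and "tvec" (3), from world to camera coordinates, as OpenCV has them. Camera axes: x right, y down, z forward; pixel columns grow to the right and rows downward; lengths in m; the calibration is good to about 2 mm. A picture is of the moment at which its call begins.
- env.close_job(): hands the job in; it is judged then, once.
The state is a dict: "time_s": time; "q": joint angles; "qvel": joint speeds; "joint_efforts": joint torques, N m; "position": TCP position; "tool_rot": TCP orientation; "ft_force": force on the tool from outside, world axes, zero at the start; "wrist_torque": the same for the moment, N m; "grip_width": finger opening in m; "gripper_force": force on a finger pad.
Only numpy, scipy, OpenCV 4.12 (cv2) and the standard library are available. Lean on these libraries where they do the work, as an engineer would, in place of code of your own. Each camera call takes 0.05 s, during which the arm holds its last target. There are 200 camera calls.

## Task

Take the grating drum with the blue collar out of the white rack. One of the bench drive's two tilted sockets is blanked off down inside its bore: find the free one, for instance by feeling with the shank, stand the drum loosely in it and let go. Then tap or press the drum home until its collar sits flush on the socket's rim, so that the taper alone holds it against the ejector spring, and leave the other drums and everything else where they are.

Things in the scene. Friction and masses are not known exactly. Their poses are not given: they have to be found in the camera images.
- drum_blue: grating drum with blue collar, 168 mm long, 0.3 kg, upright in one of the rack's holes, collar on the rack's top. Origin: centre of the collar's underside; z runs along the drum from shank to grip. Collar 56 mm diameter, z 0 to 8 mm; steel toothed drum 48 mm diameter, z 8 to 68 mm; black cylindrical grip 30 mm diameter, z 68 to 108 mm, blue dot on its end
- drum_blue_tip (a point): centre of the shank's small end, 60 mm below the blue drum's origin. The shank is a round steel taper: 30 mm diameter at the collar, 22 mm at this end. Axes as the drum's
- drum_blue_end (a point): centre of the flat end of the blue drum's black grip, 108 mm above the drum's origin; the place to tap. Axes as the drum's
- socket_a: one of the bench drive's two tapered sockets, alike outside: aluminium snout 68 mm in outer diameter, 85 mm long; its 42 mm mouth looks up and leans 30 degrees from vertical, towards the drive's front. Origin: centre of the mouth, level with the rim; z points out along the socket's axis, y is level. Four brass spring jaws with a funnel lead-in inside. Collar gap = z of the drum's origin here
- socket_b: the other socket, 100 mm from the first; origin and axes likewise. One of the two, a different one each time, is blanked: a fixed disc 24 mm down its bore stops the shank hard, collar 36 mm off the rim. In the free one the shank slides on to 45 mm, where it rests on a spring ejector, collar 12 to 16 mm off the rim
- drive: bench drive fixed to the table: base plate 250 x 220 mm, white gear case 200 mm wide, 105 mm high. Origin: on the table midway under the two mouths, which are 115 mm up, at y = +50 (a) and -50 mm (b); its front is -x, the gear case lies 50 to 185 mm to +x. In the free socket the push needed grows from 5 N (loose) to 10 to 20 N just before the collar meets the rim; pressed home, the taper holds
- rack: white plastic block 90 x 270 mm, 75 mm high, fixed; three vertical 38 mm through-holes in a row along its y axis, at y = -85, 0 and 85 mm. Origin: centre of its underside
- drum_red: drum with red collar and large slots, same size as the blue one, to be left in the rack. Origin and axes as for the blue drum
- drum_yellow: cone-shaped slicing drum with yellow collar, same shank, grip and length, to be left in the rack. Origin and axes as for the blue drum
- jar: glass jar with yellow cap, 80 mm across, 120 mm high; origin at the centre of its underside. Leave it
- cup: white plastic beaker, 100 mm across, 110 mm high; origin at the centre of its underside. Leave it
- brush: pastry brush with wooden handle lying flat along its x axis; origin at its underside. Leave it
- spatula: spatula lying flat along its x axis; origin at its underside. Leave it

How it is judged:
By the outcome, as a careful person would: the job done as asked, in the order asked, and still so for the second after the job is handed in, with the robot touching nothing.
It also fails if it takes over 58 s, if anything falls off the work surface, if the arm or the gripper's body presses on something with over 40 N, if the wrist force passes 120 N, or if a joint passes its speed limit or range.

## Working session

There is one attempt and no reset: what is moved stays moved. The work goes in short steps, Python scripts to look and compute and a tool call to move; the robot and the scene stay as the last step left them, time stands still between calls to the robot, and variables do not carry over. Pictures are saved under pics/ and viewed, at most 10 in all, crops included, and the job is handed in when it is done.

Besides the shell and the picture viewer there is one more tool, called as name(argument=value, ...), one argument or row to a line, values as JSON. drive_tool: Moves the arm, as the interface text tells. Its arguments: {"type":"object","properties":{"series":{"type":"array"},"newtons":{"type":"number"}},"required":["series"]}

```bash
ls; mkdir -p pics
cat > h.py <<'E'
import numpy as np, cv2
from rig import env, viewer
def get(n):
    d=viewer.get_image(n); R=cv2.Rodrigues(np.array(d['rvec'],float))[0]; t=np.array(d['tvec'],float).ravel()
    K=np.array(d['camera_matrix']); Z=d['depth']; v,u=np.mgrid[:Z.shape[0],:Z.shape[1]]
    P=np.stack([(u-K[0,2])*Z/K[0,0],(v-K[1,2])*Z/K[1,1],Z],-1)
    W=(P-t)@R; W[Z==0]=np.nan
    return d['img'],W,K,R,t
def save(n,img): cv2.imwrite('pics/'+n+'.png',img[:,:,::-1])
E
python3 - <<'E'
from h import *
s,W,*_=get('scene'); t,W2,*_=get('top')
save('a',np.vstack([s[:, :],t])[::1]) 
np.savez('pics/ab.npz',s=s,W=W,t=t,W2=W2)
im=np.hstack([s,t]); save('a',cv2.resize(im,(800,300),interpolation=cv2.INTER_AREA)); save('top',t)
print(env.observe(), env.pinch_z)
E
```

```text
pics
{'time_s': 0.1, 'q': array([ 6.19770270e+01,  2.18358607e+01,  7.43780777e+01, -2.39990071e-03,
        8.38586943e+01, -1.23353483e+01]), 'qvel': array([-0.02726492, -0.03974435, -0.15862849, -0.06681437, -0.03542741,
        0.02793079]), 'joint_efforts': array([ 3.37689351e-03, -4.49222374e+01, -2.31658870e+01, -2.67731493e-04,
        3.67176734e-03, -1.04134941e-05]), 'position': array([0.14859915, 0.52927422, 0.23079915]), 'tool_rot': array([[-9.62751325e-01,  2.70387821e-01, -5.58824703e-04],
       [ 2.70388301e-01,  9.62750679e-01, -1.13862153e-03],
       [ 2.30139468e-04, -1.24730905e-03, -9.99999196e-01]]), 'ft_force': array([0.05228212, 0.49059148, 0.24127455]), 'wrist_torque': array([-0.00597126,  0.04810591,  0.02515687]), 'gripper_force': 0.0, 'grip_width': 0.08527106187470308} 0.0187
```

View pics/a.png

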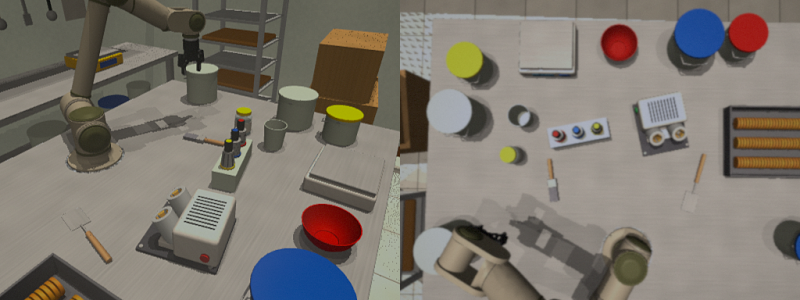

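View pics/top.png

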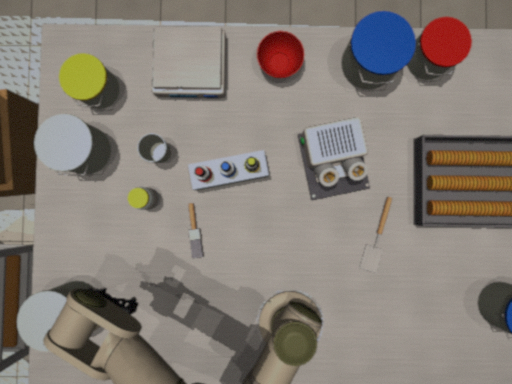

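The overview shows the rack with red, blue and yellow drums at (203,172), (228,168), (252,162) in the top view. The drive's sockets are at (327,178) and (355,172), facing the robot.

Run:
```python
from h import *
z=np.load('pics/ab.npz'); t=z['t'];W=z['W2']
def rep(n,m):
    p=W[m]; print(n,m.sum(),np.nanmedian(p,0).round(4),np.nanmin(p,0).round(3),np.nanmax(p,0).round(3))
v,u=np.mgrid[:384,:512]
def box(a,b,c,d): return (u>=a)&(u<b)&(v>=c)&(v<d)
# rack top
m=box(185,275,145,195)&(abs(W[...,2]-.075)<.006); rep('rack',m)
r=cv2.minAreaRect(W[m][:,:2].astype(np.float32)*1000); print(r)
for n,c in (('red',(203,173)),('blue',(228,168)),('yel',(252,162))):
    m=box(c[0]-14,c[0]+14,c[1]-14,c[1]+14)&(W[...,2]>.172); rep(n,m)
m=box(300,372,115,202)&(abs(W[...,2]-.105)<.004)&(v<165); rep('case',m); print(cv2.minAreaRect(W[m][:,:2].astype(np.float32)*1000))
m=box(296,376,110,205)&(W[...,2]>.004)&(W[...,2]<.03); rep('base',m); print(cv2.minAreaRect(W[m][:,:2].astype(np.float32)*1000))
for n,c in (('left',(327,177)),('right',(356,171))):
    m=box(c[0]-14,c[0]+14,c[1]-14,c[1]+14)&(W[...,2]>.09)&(v>160); rep(n,m)
save('sock',cv2.resize(np.hstack([t[110:206,290:380],t[130:226,185:275]]),None,fx=4,fy=4))
```

```text
rack 1330 [0.5455 0.2186 0.0752] [0.478 0.09  0.069] [0.618 0.367 0.081]
((548.7744750976562, 228.24209594726562), (90.65259552001953, 270.3413391113281), 11.630061149597168)
red 72 [0.5309 0.3097 0.1833] [0.517 0.296 0.173] [0.544 0.325 0.188]
blue 68 [0.5477 0.2274 0.1831] [0.535 0.214 0.175] [0.561 0.242 0.188]
yel 70 [0.5647 0.1432 0.1836] [0.551 0.13  0.177] [0.578 0.159 0.189]
case 143 [ 0.5925 -0.1229  0.1058] [ 0.567 -0.25   0.101] [ 0.729 -0.034  0.109]
((637.9248657226562, -142.74732971191406), (154.47494506835938, 200.0369110107422), 12.29316520690918)
base 1389 [ 0.5065 -0.1463  0.0113] [ 0.432 -0.31   0.004] [ 0.783 -0.017  0.03 ]
((607.3794555664062, -164.31214904785156), (349.3559875488281, 292.76312255859375), 0.4854970872402191)
left 373 [ 0.5353 -0.1092  0.1097] [ 0.496 -0.151  0.09 ] [ 0.572 -0.066  0.134]
right 334 [ 0.5521 -0.2103  0.1111] [ 0.518 -0.248  0.09 ] [ 0.581 -0.178  0.134]
```

View pics/sock.png

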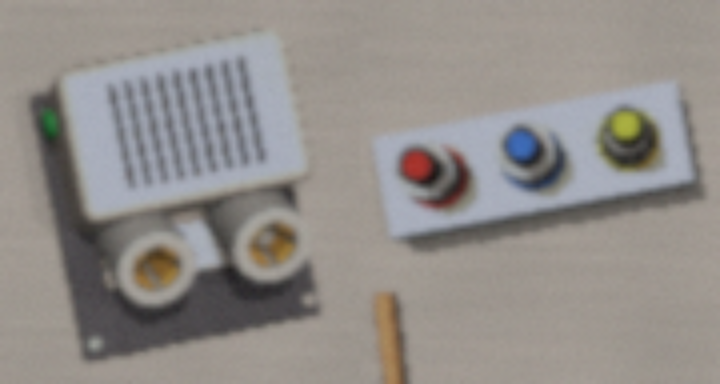

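drive_tool(
  series=[
    [[-0.03,-0.012,-0.029],-2,0.085],
    [[-0.07,-0.028,-0.029],-5,0.085],
    [[-0.115,-0.045,-0.029],-8,0.085],
    [[-0.16,-0.063,-0.029],-12,0.085],
    [[-0.205,-0.08,-0.029],-15,0.085],
    [[-0.25,-0.098,-0.029],-18,0.085],
    [[-0.295,-0.115,-0.029],-21,0.085],
    [[-0.34,-0.133,-0.029],-24,0.085],
    [[-0.385,-0.15,-0.029],-27,0.085],
    [[-0.42,-0.164,-0.029],-27,0.085],
    [[-0.45,-0.176,-0.029],-27,0.085],
    [[-0.4655,-0.182,-0.029],-27,0.085],
    [[-0.4655,-0.182,-0.029],-27,0.085],
    [[-0.4655,-0.182,-0.029],-27,0.085],
  ],
)

```text
time_s: 1.5
position: [0.5469, 0.229, 0.2601]
tool_rot: [[-0.98, -0.197, -0.001], [-0.197, 0.98, 0.0], [0.001, 0.0, -1.0]]
ft_force: [0.3, 0.4, -0.6]
grip_width: 0.0845
gripper_force: 0.0
```

Run:
```python
from h import *
w,W,K,R,t=get('wrist'); save('w1',w); o=env.observe(); print(o['position'],o['tool_rot'].round(3),o['q'].round(1)); print('cam',-R.T@t,R.round(3))
hsv=cv2.cvtColor(w,cv2.COLOR_RGB2HSV); m=(hsv[...,0]>100)&(hsv[...,0]<130)&(hsv[...,1]>120)&(W[...,2]>.17)
v,u=np.nonzero(m); print(m.sum(),u.mean(),v.mean(),np.nanmedian(W[m],0))
```

```text
[0.54668995 0.22933833 0.26040075] [[-0.98  -0.197 -0.   ]
 [-0.197  0.98   0.   ]
 [ 0.     0.    -1.   ]] [ 11.3  25.2  64.    0.   90.8 -90.1]
cam [0.48182038 0.2154568  0.40305556] [[-0.196  0.981  0.   ]
 [ 0.947  0.189  0.26 ]
 [ 0.255  0.051 -0.966]]
584 256.5804794520548 197.138698630137 [0.54619282 0.22700152 0.18395423]
```

View pics/w1.png

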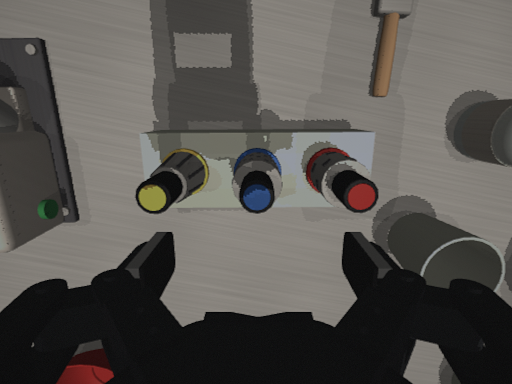

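The blue drum stands in the middle of the rack, with its dot at (257,197). Next I look into the sockets from the same height.

drive_tool(
  series=[
    [[0.004,-0.025,0],0,0.085],
    [[0.011,-0.065,0],0,0.085],
    [[0.018,-0.11,0],0,0.085],
    [[0.026,-0.155,0],0,0.085],
    [[0.033,-0.2,0],0,0.085],
    [[0.041,-0.245,0],0,0.085],
    [[0.048,-0.29,0],0,0.085],
    [[0.055,-0.33,0],0,0.085],
    [[0.06,-0.365,0],0,0.085],
    [[0.064,-0.384,0],0,0.085],
    [[0.064,-0.384,0],0,0.085],
    [[0.064,-0.384,0],0,0.085],
  ],
)

```text
time_s: 2.75
position: [0.5601, -0.1593, 0.2605]
tool_rot: [[-0.98, -0.197, 0.0], [-0.197, 0.98, 0.0], [-0.0, 0.0, -1.0]]
ft_force: [0.2, 0.0, -0.3]
grip_width: 0.085
gripper_force: 0.0
```

Run:
```python
from h import *
w,W,K,R,t=get('wrist'); save('w2',w); np.savez('pics/w2.npz',w=w,W=W,K=K,R=R,t=t); o=env.observe(); print(o['position'],o['tool_rot'].round(3),o['q'].round(1))
```

```text
[ 0.56016877 -0.15893569  0.26060002] [[-0.98  -0.198  0.   ]
 [-0.198  0.98   0.   ]
 [-0.     0.    -1.   ]] [ -27.5   24.1   65.8    0.    90.1 -128.9]
```

View pics/w2.png

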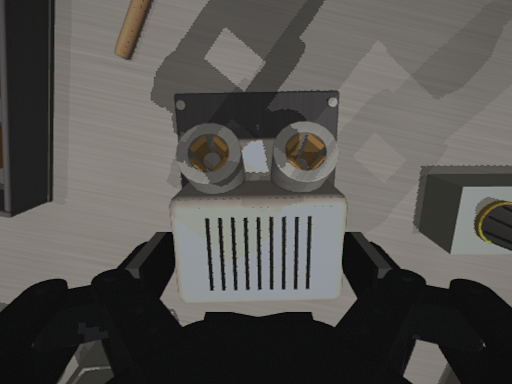

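The mouths show at (212,155) (b) and (306,151) (a). I'll fit the rims and measure the depth inside each bore.

Run:
```python
from h import *
z=np.load('pics/w2.npz'); w=z['w'];W=z['W']
v,u=np.mgrid[:384,:512]
yaw=np.radians(11.6)
for n,c in (('b',(210,153)),('a',(305,149))):
    m=(np.hypot(u-c[0],v-c[1])<34)&(W[...,2]>.09); P=W[m]
    ax=np.array([-np.cos(yaw)*.5,-np.sin(yaw)*.5,.866])
    # refine plane by RANSAC-ish iteration around highest along axis
    h=P@ax; d0=np.percentile(h,88)
    for k in range(6):
        q=P[abs(P@ax-d0)<.004]; cen=q.mean(0); 
        _,_,vt=np.linalg.svd(q-cen); a2=vt[2]*np.sign(vt[2][2]); ax=a2; d0=cen@ax
    rim=P[abs(P@ax-d0)<.003]
    ey=np.cross([0,0,1],-ax*[1,1,0]);ey/=np.linalg.norm(ey); ex=np.cross(ey,ax)
    p2=np.c_[rim@ex,rim@ey]; (x,y),r=cv2.minEnclosingCircle((p2*1000).astype(np.float32))
    C=ex*x/1000+ey*y/1000+ax*d0
    print(n,'axis',ax.round(3),'lean',np.degrees(np.arccos(ax[2])).round(1),'yaw',np.degrees(np.arctan2(-ax[1],-ax[0])).round(1),'C',C.round(4),'r',r,len(rim))
    L=(W-C); zz=L@ax; rr=np.linalg.norm(L-zz[...,None]*ax,axis=-1)
    b=(rr<.02)&m; print(' depths mm', np.nanpercentile(zz[b]*1000,[0,2,5,10,25,50,75]).round(1))
    for R0 in (.004,.008,.011): print('  centre r<',R0, (zz[(rr<R0)&(np.hypot(u-c[0],v-c[1])<34)]*1000).round(0)[:40])
crops=[cv2.resize(w[c[1]-38:c[1]+38,c[0]-45:c[0]+45],None,fx=4,fy=4,interpolation=cv2.INTER_CUBIC) for c in ((210,153),(305,149))]
save('bores',cv2.convertScaleAbs(np.hstack(crops),alpha=1.6))
```

```text
b axis [-0.489 -0.105  0.866] lean 30.0 yaw 12.2 C [ 0.5431 -0.2152  0.115 ] r 34.049652099609375 2257
 depths mm [-30.7 -24.9 -24.1 -23.5 -22.3  -6.   -2.7]
  centre r< 0.004 [-23. -24. -24. -24. -22. -23. -23. -24. -23. -23. -23. -24. -23. -24.
 -23. -23. -23. -23. -23. -24. -23. -24. -24. -24. -23. -24. -24. -22.
 -23. -24. -23. -23. -23. -23. -23. -23. -24.]
  centre r< 0.008 [-23. -23. -23. -23. -23. -22. -24. -23. -24. -23. -24. -23. -22. -22.
 -21. -23. -23. -25. -23. -23. -22. -24. -23. -23. -22. -23. -23. -24.
 -24. -25. -22. -23. -24. -24. -23. -23. -23. -24. -24. -24.]
  centre r< 0.011 [-22. -25. -24. -23. -23. -22. -24. -24. -23. -25. -24. -23. -24. -23.
 -23. -24. -24. -23. -23. -24. -23. -23. -23. -23. -22. -24. -23. -24.
 -22. -23. -23. -23. -24. -23. -22. -22. -21. -23. -23. -25.]
a axis [-0.49  -0.108  0.865] lean 30.1 yaw 12.4 C [ 0.5217 -0.1176  0.115 ] r 34.060630798339844 2245
 depths mm [-25.4 -23.  -21.  -18.2 -10.2  -4.2  -2.3]
  centre r< 0.004 [-44. -44. -44. -44. -44. -44. -43. -44. -44. -45. -44. -43. -44. -45.]
  centre r< 0.008 [-44. -43. -44. -44. -45. -44. -45. -43. -45. -44. -44. -44. -44. -46.
 -44. -43. -45. -45. -46. -45. -44. -44. -45. -45. -44. -44. -44. -44.
 -44. -44. -46. -43. -44. -44. -43. -44. -46. -43. -43. -44.]
  centre r< 0.011 [-45. -44. -45. -45. -44. -45. -44. -45. -44. -44. -43. -44. -44. -45.
 -44. -45. -43. -44. -44. -45. -44. -44. -44. -44. -46. -44. -43. -45.
 -45. -45. -47. -45. -46. -45. -44. -44. -45. -45. -44. -45.]
```

View pics/bores.png

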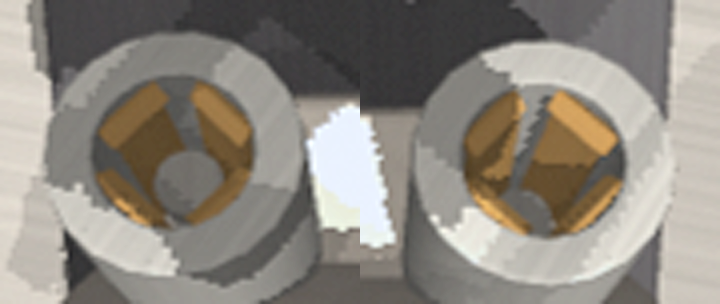

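Socket a is the free one: its bore floor reads -44 mm, against -24 mm in b. Now I fetch the blue drum.

drive_tool(
  series=[
    [[-0.004,0.025,0],0,0.085],
    [[-0.011,0.065,0],0,0.085],
    [[-0.018,0.11,0],0,0.085],
    [[-0.026,0.155,0],0,0.085],
    [[-0.033,0.2,0],0,0.085],
    [[-0.041,0.245,0],0,0.085],
    [[-0.048,0.29,0],0,0.085],
    [[-0.055,0.33,0],0,0.085],
    [[-0.06,0.363,0.0],0,0.085],
    [[-0.0636,0.381,0.01],0,0.085],
    [[-0.0636,0.381,0.03],0,0.085],
    [[-0.0636,0.381,0.06],0,0.085],
    [[-0.0636,0.381,0.09],0,0.085],
    [[-0.0636,0.381,0.11],0,0.085],
    [[-0.0636,0.381,0.11],0,0.085],
  ],
)

```text
time_s: 4.3
position: [0.5457, 0.2266, 0.1481]
tool_rot: [[-0.98, -0.198, -0.005], [-0.198, 0.98, -0.001], [0.005, 0.0, -1.0]]
ft_force: [-0.7, -0.5, -0.5]
grip_width: 0.0846
gripper_force: 0.0
```

drive_tool(
  series=[
    [[0,0,0],0,0.02],
    [[0,0,0],0,0.02],
    [[0,0,0],0,0.02],
    [[0,0,0],0,0.02],
    [[0,0,0],0,0.02],
    [[0,0,0],0,0.02],
    [[0,0,0],0,0.02],
    [[0,0,0],0,0.02],
  ],
  newtons=30,
)

```text
time_s: 5.1
position: [0.5481, 0.226, 0.1513]
tool_rot: [[-0.981, -0.196, 0.002], [-0.196, 0.981, 0.001], [-0.002, 0.001, -1.0]]
ft_force: [-1.1, 3.0, 6.3]
grip_width: 0.0288
gripper_force: 29.8
```

drive_tool(
  series=[
    [[0,0,-0.02],0,0.02],
    [[0,0,-0.05],0,0.02],
    [[0,0,-0.085],0,0.02],
    [[0,0,-0.12],0,0.02],
    [[0,0,-0.155],0,0.02],
    [[0,0,-0.185],0,0.02],
    [[0,0,-0.2],0,0.02],
    [[0,0,-0.2],0,0.02],
  ],
)

```text
time_s: 5.9
position: [0.5482, 0.2252, 0.3518]
tool_rot: [[-0.981, -0.196, 0.003], [-0.196, 0.981, 0.0], [-0.003, -0.001, -1.0]]
ft_force: [1.0, 0.6, -3.8]
grip_width: 0.0289
gripper_force: 30.5
```

drive_tool(
  series=[
    [[0.004,-0.015,0],0,0.02],
    [[0.011,-0.04,0],0,0.02],
    [[0.018,-0.07,0],-0.8,0.02],
    [[0.027,-0.1,0],-0.8,0.02],
    [[0.035,-0.135,0],-0.8,0.02],
    [[0.044,-0.17,0],-0.8,0.02],
    [[0.053,-0.205,0],-0.8,0.02],
    [[0.063,-0.24,0],-0.8,0.02],
    [[0.072,-0.27,0],-0.8,0.02],
    [[0.079,-0.3,0],-0.8,0.02],
    [[0.085,-0.32,0.01],-0.8,0.02],
    [[0.088,-0.333,0.03],-0.8,0.02],
    [[0.088,-0.333,0.045],-0.8,0.02],
    [[0.088,-0.333,0.055],-0.8,0.02],
    [[0.088,-0.333,0.055],-0.8,0.02],
    [[0.088,-0.333,0.055],-0.8,0.02],
  ],
)

```text
time_s: 7.5
position: [0.5268, -0.1183, 0.2954]
tool_rot: [[-0.978, -0.21, -0.0], [-0.21, 0.978, -0.0], [0.0, -0.0, -1.0]]
ft_force: [-0.1, 0.1, -3.7]
grip_width: 0.0292
gripper_force: 30.4
```

Run:
```python
from h import *
s,W,K,R,t=get('scene'); o=env.observe(); print(o['position'],o['tool_rot'].round(3),o['ft_force'],o['grip_width'])
save('s3',cv2.resize(s[130:330,150:400],None,fx=3,fy=3)); 
w,*_=get('wrist'); save('w3',w)
```

```text
[ 0.52698027 -0.11830927  0.29586681] [[-0.978 -0.21   0.001]
 [-0.21   0.978 -0.   ]
 [-0.001 -0.001 -1.   ]] [-0.49747181 -0.88931897 -3.1550361 ] 0.02908667167017958
```

View pics/s3.png

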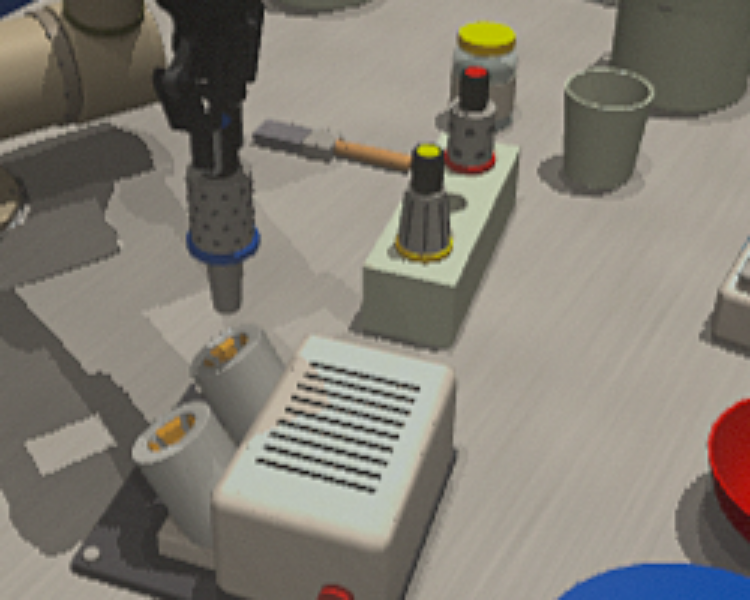

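The drum hangs upright in the fingers, tip at about (228,308), just over socket a's mouth. I'll lower the tip into the funnel.

drive_tool(
  series=[
    [[0,0.002,0.01],0,0.02],
    [[0,0.002,0.025],0,0.02],
    [[0,0.002,0.04],0,0.02],
    [[0,0.002,0.05],0,0.02],
    [[0,0.002,0.055],0,0.02],
    [[0,0.002,0.059],0,0.02],
    [[0,0.002,0.061],0,0.02],
    [[0,0.002,0.061],0,0.02],
  ],
  newtons=25,
)

```text
time_s: 8.4
position: [0.5266, -0.1169, 0.2346]
tool_rot: [[-0.978, -0.21, 0.001], [-0.21, 0.978, -0.001], [-0.0, -0.001, -1.0]]
ft_force: [0.7, -3.7, -4.7]
grip_width: 0.0293
gripper_force: 29.7
```

drive_tool(
  series=[
    [[0.007,0,0],0,0.02],
    [[0.014,0,0.001],0,0.02],
    [[0.021,0,0.002],0,0.02],
    [[0.028,0,0.003],0,0.02],
    [[0.035,0,0.005],0,0.02],
    [[0.04,0,0.006],0,0.02],
    [[0.04,0,0.006],0,0.02],
  ],
  newtons=20,
)

```text
time_s: 9.1
position: [0.4867, -0.1249, 0.2283]
tool_rot: [[-0.978, -0.209, -0.0], [-0.209, 0.978, 0.0], [0.0, 0.0, -1.0]]
ft_force: [0.9, 1.3, 2.0]
grip_width: 0.0292
gripper_force: 30.1
```

Run:
```python
from h import *
s,W,K,R,t=get('scene'); o=env.observe(); print(o['position'],o['ft_force'],o['wrist_torque'],o['grip_width'])
save('s4',cv2.resize(s[130:290,170:320],None,fx=3.5,fy=3.5));
```

```text
[ 0.48700984 -0.12488995  0.22832085] [1.19804003 0.31670418 3.12887301] [ 0.13102148 -0.33419888 -0.03931421] 0.029637114343440192
```

View pics/s4.png

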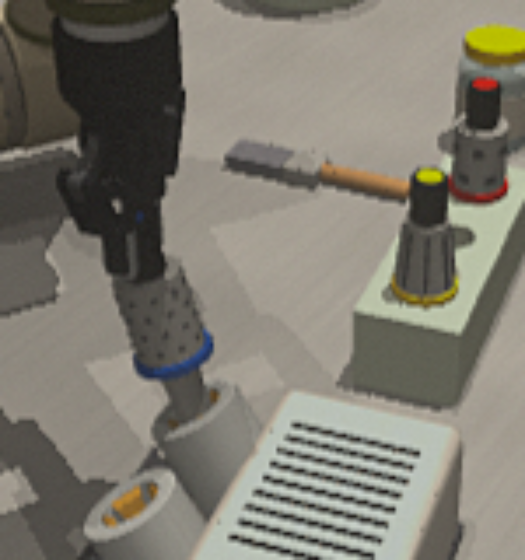

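The drum is pivoting in the fingers and its shank (tip around (185,410)) is captured in socket a. I continue the tilt, then slide it in along the axis.

drive_tool(
  series=[
    [[0.007,0,0.002],0,0.02],
    [[0.014,0,0.004],0,0.02],
    [[0.021,0,0.007],0,0.02],
    [[0.028,0,0.01],0,0.02],
    [[0.0335,0,0.013],0,0.02],
    [[0.0335,0,0.013],0,0.02],
    [[0.0315,0,0.0165],0,0.02],
    [[0.029,0,0.021],0,0.02],
    [[0.0265,0,0.025],0,0.02],
    [[0.0265,0,0.025],0,0.02],
  ],
  newtons=20,
)

```text
time_s: 10.15
position: [0.4618, -0.1302, 0.2024]
tool_rot: [[-0.978, -0.21, -0.001], [-0.21, 0.978, 0.001], [0.0, 0.001, -1.0]]
ft_force: [3.8, 0.1, -4.8]
grip_width: 0.0291
gripper_force: 29.5
```

drive_tool(
  series=[
    [[-0.002,0,0.0035],0,0.02],
    [[-0.004,0,0.007],0,0.02],
    [[-0.0055,0,0.0095],0,0.02],
    [[-0.0065,0,0.011],0,0.02],
    [[-0.0065,0,0.011],0,0.02],
  ],
  newtons=20,
)

```text
time_s: 10.65
position: [0.468, -0.129, 0.1921]
tool_rot: [[-0.978, -0.21, 0.0], [-0.21, 0.978, 0.0], [-0.0, 0.0, -1.0]]
ft_force: [2.9, 0.0, -3.1]
grip_width: 0.029
gripper_force: 29.8
```

Run:
```python
from h import *
s,W,K,R,t=get('scene'); o=env.observe(); print(o['position'],o['ft_force'],o['wrist_torque'],o['grip_width'],o['gripper_force'])
save('s5',cv2.resize(s[130:290,170:320],None,fx=3.5,fy=3.5))
C=np.array([.5217,-.1176,.115]);ax=np.array([-.489,-.106,.866]);ax/=np.linalg.norm(ax)
hsv=cv2.cvtColor(s,cv2.COLOR_RGB2HSV); m=(hsv[...,0]>105)&(hsv[...,0]<130)&(hsv[...,1]>120); m[:130]=0;m[290:]=0;m[:,:170]=0;m[:,320:]=0
L=W[m]-C; z=L@ax; r=np.linalg.norm(L-z[:,None]*ax,axis=1); k=r<.05; print(k.sum(),np.percentile(z[k],[2,25,50,75,98]).round(4),np.percentile(r[k],[5,50,95]).round(4))
```

```text
[ 0.46797761 -0.12895804  0.19208349] [ 3.76305006  1.16828206 -2.70055277] [ 0.10649811 -0.83610772 -0.01437963] 0.029042295339093836 29.76080060005188
63 [0.0183 0.0207 0.0229 0.0241 0.0252] [0.0249 0.0279 0.0302]
```

View pics/s5.png

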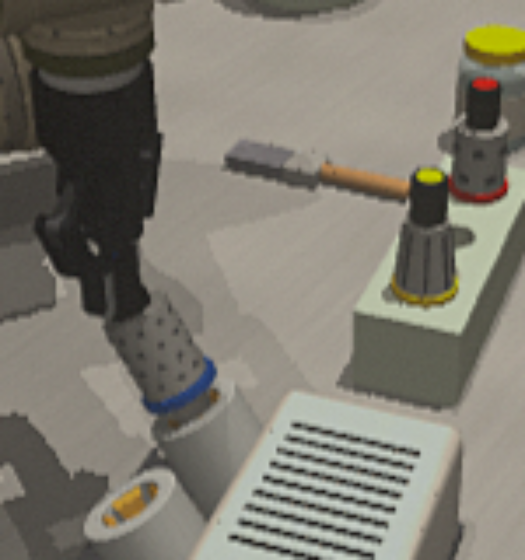

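The drum is in line with socket a, blue collar (180,385) about 17 mm off the rim. I release it and back off straight up.

drive_tool(
  series=[
    [[0,0,0],0,0.036],
    [[0,0,0],0,0.045],
    [[0,0,0],0,0.06],
    [[0,0,0],0,0.085],
    [[0,0,0],0,0.085],
    [[0,0,0],0,0.085],
    [[0,0,-0.02],0,0.085],
    [[0,0,-0.05],0,0.085],
    [[0,0,-0.08],0,0.085],
    [[0,0,-0.1],0,0.085],
    [[0,0,-0.1],0,0.03],
    [[0,0,-0.1],0,0.0],
    [[0,0,-0.1],0,0.0],
    [[0,0,-0.1],0,0.0],
  ],
)

```text
time_s: 12.1
position: [0.4675, -0.1289, 0.2913]
tool_rot: [[-0.978, -0.21, -0.002], [-0.21, 0.978, 0.001], [0.002, 0.001, -1.0]]
ft_force: [-0.3, -0.4, 0.6]
grip_width: 0.0277
gripper_force: 0.0
```

```bash
cat >> h.py <<'E'
C=np.array([.5217,-.1176,.115]);ax=np.array([-.489,-.106,.866]);ax/=np.linalg.norm(ax)
def gap():
    s,W,K,R,t=get('scene'); o=env.observe(); print(o['time_s'],o['position'],o['ft_force'],o['grip_width'])
    hsv=cv2.cvtColor(s,cv2.COLOR_RGB2HSV); m=(hsv[...,0]>105)&(hsv[...,0]<130)&(hsv[...,1]>120); m[:130]=0;m[290:]=0;m[:,:170]=0;m[:,320:]=0
    L=W-C; z=L@ax; r=np.linalg.norm(L-z[...,None]*ax,axis=-1)
    for n,k in (('collar',m&(r<.05)&(z<.05)),('end',m&(r<.05)&(z>.05))):
        if k.sum(): print(n,k.sum(),np.percentile(z[k],[2,25,50,75,98]).round(4),np.median(W[k],0).round(4))
    k=(r<.045)&(z>.045)&(z<.07)
    return s,W
E
python3 - <<'E'
from h import *
s,W=gap(); save('s6',cv2.resize(s[130:290,170:320],None,fx=3.5,fy=3.5))
E
```

```text
12.15 [ 0.46758402 -0.1289267   0.29146454] [ 0.18316711 -0.04123014  0.65810585] 0.019669535489294423
collar 61 [0.02   0.0221 0.0234 0.0247 0.0268] [ 0.5273 -0.1332  0.1437]
end 9 [0.1243 0.1245 0.1247 0.1251 0.1254] [ 0.4526 -0.1314  0.2184]
```

View pics/s6.png

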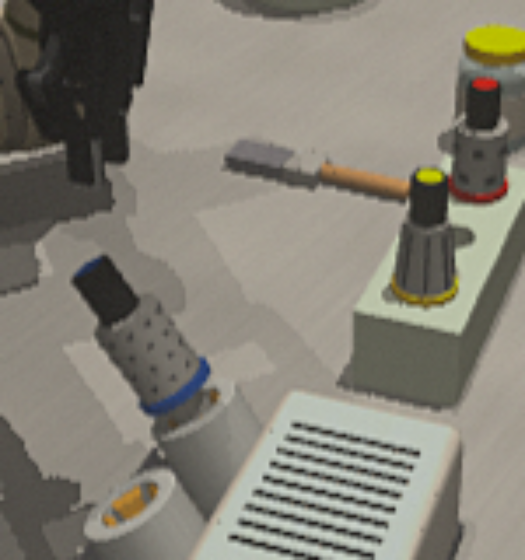

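The drum stands loose in socket a by itself, leaning slightly to the front, with the end dot at (95,268) and the collar gap about 16 mm. I've used all my picture views, so the rest is by numbers.

```bash
cat >> h.py <<'E'
def end():
    w,W,K,R,t=get('wrist')
    hsv=cv2.cvtColor(w,cv2.COLOR_RGB2HSV); m=(hsv[...,0]>100)&(hsv[...,0]<130)&(hsv[...,1]>110)&(np.linalg.norm(W-(C+ax*.12),axis=-1)<.04)
    if m.sum()<20: print('few',m.sum()); return
    P=W[m]; c=P.mean(0); n=np.linalg.svd(P-c)[2][2]; n*=np.sign(n[2])
    print('end',m.sum(),c.round(4),'n',n.round(3),'z',((c-C)@ax).round(4),'off',(c-C-ax*((c-C)@ax)).round(4))
E
python3 - <<'E'
from h import *
end(); print(env.observe()['grip_width'],env.observe()['position'])
E
```

```text
end 610 [ 0.4517 -0.1336  0.2169] n [-0.555 -0.126  0.822] z 0.1242 off [-0.0093 -0.0029 -0.0056]
0.012272819122547922 [ 0.46765726 -0.12896552  0.29165298]
```

drive_tool(
  series=[
    [[0.012,-0.001,0.01],0,0],
    [[0.025,-0.001,0.025],0,0],
    [[0.025,-0.001,0.045],0,0],
    [[0.025,-0.001,0.058],0,0],
    [[0.025,-0.001,0.066],0,0],
    [[0.025,-0.001,0.066],0,0],
  ],
  newtons=40,
)

```text
time_s: 12.8
position: [0.4433, -0.1351, 0.2255]
tool_rot: [[-0.978, -0.21, -0.002], [-0.21, 0.978, 0.001], [0.001, 0.001, -1.0]]
ft_force: [0.3, 0.2, -0.0]
grip_width: 0.0002
gripper_force: 0.0
```

drive_tool(
  series=[
    [[-0.001,0,0.0017],0,0],
    [[-0.002,0,0.0035],0,0],
    [[-0.003,0,0.0052],0,0],
    [[-0.004,0,0.007],0,0],
    [[-0.004,0,0.007],0,0],
  ],
)

```text
time_s: 13.3
position: [0.4476, -0.1344, 0.2192]
tool_rot: [[-0.978, -0.21, -0.0], [-0.21, 0.978, 0.0], [0.0, 0.0, -1.0]]
ft_force: [-1.3, -0.6, 0.1]
grip_width: 0.0
gripper_force: 0.0
```

Run:
```python
from h import *
gap(); end()
```

```text
13.35 [ 0.44752138 -0.13437847  0.2192985 ] [-0.77494832  0.19773751 -0.78379698] 0.00018426309813209497
collar 60 [0.0197 0.0219 0.0238 0.0246 0.0268] [ 0.5275 -0.1328  0.1439]
few 0
```

drive_tool(
  series=[
    [[-0.001,0,0.0017],0,0],
    [[-0.002,0,0.0035],0,0],
    [[-0.003,0,0.0052],0,0],
    [[-0.003,0,0.0052],0,0],
  ],
)

```text
time_s: 13.8
position: [0.4502, -0.1342, 0.2151]
tool_rot: [[-0.978, -0.21, 0.0], [-0.21, 0.978, -0.002], [0.0, -0.002, -1.0]]
ft_force: [-4.9, -2.3, 9.0]
grip_width: -0.0003
gripper_force: 5.2
```

Run:
```python
from h import *
gap()
```

```text
13.85 [ 0.45025433 -0.13425652  0.21511076] [-4.46132703 -1.70617496  8.83320367] 0.0005726218121246299
collar 60 [0.016  0.0182 0.0201 0.0212 0.0228] [ 0.5292 -0.1324  0.1407]
```

drive_tool(
  series=[
    [[-0.001,0,0.0017],0,0],
    [[-0.002,0,0.0035],0,0],
    [[-0.003,0,0.0052],0,0],
    [[-0.004,0,0.007],0,0],
    [[-0.004,0,0.007],0,0],
  ],
)

```text
time_s: 14.35
position: [0.4542, -0.1338, 0.209]
tool_rot: [[-0.978, -0.21, 0.001], [-0.21, 0.978, -0.003], [-0.001, -0.003, -1.0]]
ft_force: [-7.8, -1.7, 17.2]
grip_width: 0.0003
gripper_force: 9.0
```

Run:
```python
from h import *
gap()
```

```text
14.4 [ 0.4542409  -0.13372991  0.20900737] [-7.57518444 -1.78982236 16.08459777] -5.874387833196017e-05
collar 60 [0.0093 0.0107 0.0125 0.0143 0.0157] [ 0.5336 -0.1311  0.1352]
```

drive_tool(
  series=[
    [[-0.001,0,0.0017],0,0],
    [[-0.002,0,0.0035],0,0],
    [[-0.0025,0,0.0043],0,0],
    [[-0.0025,0,0.0043],0,0],
  ],
)

```text
time_s: 14.8
position: [0.4566, -0.1339, 0.2066]
tool_rot: [[-0.978, -0.21, 0.003], [-0.21, 0.978, -0.006], [-0.001, -0.006, -1.0]]
ft_force: [-14.7, -2.4, 32.2]
grip_width: 0.0001
gripper_force: 17.8
```

Run:
```python
from h import *
gap()
```

```text
14.85 [ 0.45658399 -0.13391128  0.20660129] [-14.52799667  -1.71409971  32.7489503 ] -0.00032206520584154836
collar 66 [0.0057 0.0073 0.0092 0.0112 0.0123] [ 0.5349 -0.1329  0.1321]
```

drive_tool(
  series=[
    [[0.003,0,-0.005],0,0],
    [[0.01,0,-0.02],0,0],
    [[0.015,0,-0.045],0,0],
    [[0.015,0,-0.07],0,0],
    [[0.015,0,-0.08],0,0],
    [[0.015,0,-0.08],0,0],
  ],
)

```text
time_s: 15.45
position: [0.4425, -0.1357, 0.2835]
tool_rot: [[-0.978, -0.21, 0.002], [-0.21, 0.978, -0.001], [-0.002, -0.002, -1.0]]
ft_force: [-0.7, -0.3, -0.3]
grip_width: 0.0001
gripper_force: 0.0
```

Run:
```python
from h import *
gap(); end()
# rim and collar in wrist view
w,W,*_=get('wrist'); L=W-C; z=L@ax; r=np.linalg.norm(L-z[...,None]*ax,axis=-1)
ex=np.cross([-ax[1]*0-.211,.977,0],ax)
for a,b in ((.022,.027),(.0295,.033)): 
    k=(r>a)&(r<b)&(z<.03)&(z>-.01); print(a,k.sum(),np.percentile(z[k],[5,25,50,75,95]).round(4))
k=(r>.0205)&(r<.0275)&(z>.0)&(z<.03); print('tilt of z vs x', np.polyfit(L[k]@ex,z[k],1))
```

```text
15.5 [ 0.44209971 -0.13549846  0.28230357] [ 0.14360599  0.81500037 -0.3241895 ] 3.6131934558638495e-05
collar 62 [0.0061 0.0081 0.0099 0.0111 0.013 ] [ 0.5359 -0.1323  0.133 ]
end 13 [0.1112 0.1116 0.112  0.1123 0.1127] [ 0.4634 -0.1339  0.2101]
end 281 [ 0.4579 -0.1328  0.2049] n [-0.558 -0.127  0.82 ] z 0.1106 off [-0.0097 -0.0035 -0.0059]Traceback (most recent call last):
  File "<stdin>", line 7, in <module>
    return _quantile_unchecked(
        a, q, axis, out, overwrite_input, method, keepdims, weights)
    return _ureduce(a,
                    func=_quantile_ureduce_func,
    ...<5 lines>...
                    overwrite_input=overwrite_input,
                    method=method)
    r = func(a, **kwargs)
    result = _quantile(arr,
                       quantiles=q,
    ...<2 lines>...
                       out=out,
                       weights=wgt)
    slices_having_nans = np.isnan(arr[-1, ...])
                                  ~~~^^^^^^^^^
IndexError: index -1 is out of bounds for axis 0 with size 0
```

The taper holds, but the drum leans about 5° too far to the front, so the front of the collar met the rim first. I'll straighten it by nudging the grip's front from the side.

drive_tool(
  series=[
    [[0.013,0,0.02],0,0],
    [[0.014,0,0.05],0,0],
    [[0.014,0,0.08],0,0],
    [[0.014,0,0.094],0,0],
    [[0.01,0,0.094],0,0],
    [[0.006,0,0.094],0,0],
    [[0.003,0,0.094],0,0],
    [[0.001,0,0.094],0,0],
    [[-0.001,0,0.094],0,0],
    [[-0.001,0,0.094],0,0],
  ],
)

```text
time_s: 16.6
position: [0.4433, -0.1353, 0.1891]
tool_rot: [[-0.978, -0.21, 0.0], [-0.21, 0.978, -0.0], [-0.0, -0.0, -1.0]]
ft_force: [-0.6, -1.0, 0.7]
grip_width: 0.0001
gripper_force: 0.4
```

drive_tool(
  series=[
    [[-0.002,0,0],0,0],
    [[-0.004,0,0],0,0],
    [[-0.004,0,0],0,0],
  ],
)

```text
time_s: 16.9
position: [0.4463, -0.1346, 0.1891]
tool_rot: [[-0.978, -0.21, -0.002], [-0.21, 0.978, -0.0], [0.002, -0.0, -1.0]]
ft_force: [-7.1, -0.6, 5.3]
grip_width: 0.0003
gripper_force: 3.8
```

drive_tool(
  series=[
    [[-0.0015,0,0],0,0],
    [[-0.003,0,0],0,0],
    [[-0.003,0,0],0,0],
  ],
)

```text
time_s: 17.2
position: [0.4487, -0.1341, 0.1892]
tool_rot: [[-0.978, -0.21, -0.003], [-0.21, 0.978, -0.001], [0.003, -0.0, -1.0]]
ft_force: [-10.9, -2.1, 7.8]
grip_width: -0.0002
gripper_force: 5.6
```

Run:
```python
from h import *
gap();end()
```

```text
17.25 [ 0.44867541 -0.13411877  0.18918976] [-10.96471122  -2.66412806   8.19251737] 0.00018721333898381317
collar 65 [0.0038 0.0066 0.0087 0.0099 0.0113] [ 0.5392 -0.1295  0.1327]
end 6 [0.1103 0.1112 0.1112 0.1113 0.1118] [ 0.471  -0.1234  0.2141]
end 196 [ 0.4715 -0.1297  0.2166] n [-0.252  0.967  0.044] z 0.1138 off [ 0.0054 -0.0001  0.0031]
```

drive_tool(
  series=[
    [[0.01,0,0],0,0],
    [[0.03,0,-0.005],0,0],
    [[0.03,0,-0.04],0,0],
    [[0.022,0,-0.08],0,0],
    [[0.008,0,-0.094],0,0],
    [[0.008,0,-0.094],0,0],
  ],
)

```text
time_s: 17.9
position: [0.4434, -0.1358, 0.2846]
tool_rot: [[-0.978, -0.211, 0.005], [-0.211, 0.978, -0.002], [-0.004, -0.003, -1.0]]
ft_force: [0.2, 0.3, -0.3]
grip_width: 0.0
gripper_force: 0.0
```

Run:
```python
from h import *
gap();end()
```

```text
17.95 [ 0.4423011  -0.13553695  0.28280414] [-0.30848657  0.20889645 -1.16108103] -0.00010977687318761156
collar 63 [0.0052 0.0072 0.0089 0.0107 0.0114] [ 0.5379 -0.1297  0.1334]
end 17 [0.111  0.1113 0.1116 0.1118 0.1121] [ 0.469  -0.1295  0.2129]
end 126 [ 0.46   -0.1312  0.2067] n [-0.562 -0.111  0.819] z 0.111 off [-0.0075 -0.0018 -0.0044]
```

drive_tool(
  series=[
    [[0.02,0,-0.01],0,0],
    [[0.04,0,-0.02],0,0],
    [[0.045,0,-0.02],0,0],
    [[0.045,0,-0.02],0,0],
  ],
)

```text
time_s: 18.4
position: [0.3974, -0.145, 0.3019]
tool_rot: [[-0.978, -0.209, -0.001], [-0.209, 0.978, 0.001], [0.001, 0.001, -1.0]]
ft_force: [0.1, -0.7, 0.4]
grip_width: 0.0003
gripper_force: 0.0
```

```bash
cat >> h.py <<'E'
def end2():
    w,W,*_=get('wrist')
    hsv=cv2.cvtColor(w,cv2.COLOR_RGB2HSV); near=np.linalg.norm(W-(C+ax*.112),axis=-1)<.035
    m=(hsv[...,0]>100)&(hsv[...,0]<130)&(hsv[...,1]>110)&near
    v,u=np.nonzero(m); print('px box',u.min(),u.max(),v.min(),v.max(),m.sum())
    P=W[m]; c=P.mean(0); n=np.linalg.svd(P-c)[2][2]; n*=np.sign(n[2]); cc=(P.max(0)+P.min(0))/2
    d=c-C; zz=d@ax; h=np.array([.977,.211,0]); p=h-ax*(h@ax); p/=np.linalg.norm(p)
    q=W[near&(abs((W-c)@n)<.003)]; q=q[np.linalg.norm(q-c,axis=1)<.018]; n2=np.linalg.svd(q-q.mean(0))[2][2]; n2*=np.sign(n2[2])
    print('end',c.round(4),cc.round(4),'lean',np.degrees(np.arccos(n[2])).round(1),'lean2',np.degrees(np.arccos(n2[2])).round(1),len(q),'z',zz.round(4),'perp h',(d@p).round(4),'y',(d@np.array([-.211,.977,0])).round(4))
    return w
E
python3 - <<'E'
from h import *
end2();print(env.observe()['position'])
E
```

```text
Traceback (most recent call last):
  File "h.py", line 29, in end2
    v,u=np.nonzero(m); print('px box',u.min(),u.max(),v.min(),v.max(),m.sum())
                                      ~~~~~^^
ValueError: zero-size array to reduction operation minimum which has no identity
```

drive_tool(
  series=[
    [[-0.02,0,-0.02],0,0],
    [[-0.055,0,-0.02],0,0],
    [[-0.09,0,-0.02],0,0],
    [[-0.11,0,-0.02],0,0],
    [[-0.12,0,-0.02],0,0],
    [[-0.12,0,-0.02],0,0],
  ],
)

```text
time_s: 19.05
position: [0.5161, -0.1195, 0.3215]
tool_rot: [[-0.977, -0.211, -0.002], [-0.211, 0.977, 0.001], [0.002, 0.001, -1.0]]
ft_force: [-0.1, -0.3, -0.4]
grip_width: 0.0001
gripper_force: 0.0
```

Run:
```python
from h import *
end2();print(env.observe()['position'])
```

```text
px box 246 271 121 144 480
end [ 0.4667 -0.1302  0.2107] [ 0.4666 -0.1303  0.2108] lean 30.0 lean2 28.6 786 z 0.1111 perp h -0.001 y -0.0007
[ 0.51537296 -0.1197093   0.32201988]
```

The drum is now straight (lean 30.0°, axis off by 1 mm) with a 3 mm gap left. I press along the axis at the end's centre.

drive_tool(
  series=[
    [[0.025,0,0.02],0,0],
    [[0.052,0,0.045],0,0],
    [[0.057,0,0.075],0,0],
    [[0.057,0,0.098],0,0],
    [[0.057,0,0.106],0,0],
    [[0.056,0,0.108],0,0],
    [[0.055,0,0.11],0,0],
    [[0.055,0,0.11],0,0],
  ],
)

```text
time_s: 19.9
position: [0.4621, -0.1315, 0.2136]
tool_rot: [[-0.978, -0.21, 0.001], [-0.21, 0.978, -0.001], [-0.001, -0.001, -1.0]]
ft_force: [0.4, -0.5, 0.9]
grip_width: -0.0004
gripper_force: 0.0
```

drive_tool(
  series=[
    [[-0.001,0,0.0017],0,0],
    [[-0.002,0,0.0035],0,0],
    [[-0.002,0,0.0035],0,0],
  ],
)

```text
time_s: 20.2
position: [0.4636, -0.1314, 0.2105]
tool_rot: [[-0.978, -0.21, 0.001], [-0.21, 0.978, -0.002], [-0.0, -0.002, -1.0]]
ft_force: [-5.0, -1.4, 8.4]
grip_width: 0.0001
gripper_force: 4.9
```

drive_tool(
  series=[
    [[-0.001,0,0.0017],0,0],
    [[-0.0015,0,0.0026],0,0],
    [[-0.002,0,0.0035],0,0],
    [[-0.002,0,0.0035],0,0],
  ],
)

```text
time_s: 20.6
position: [0.4646, -0.1314, 0.2096]
tool_rot: [[-0.978, -0.21, 0.0], [-0.21, 0.978, -0.004], [0.001, -0.004, -1.0]]
ft_force: [-18.0, -0.3, 32.6]
grip_width: 0.0003
gripper_force: 18.9
```

Run:
```python
from h import *
gap()
```

```text
20.65 [ 0.46456645 -0.1313611   0.20960615] [-18.60935108  -0.65949837  33.41053537] -0.00023371174381262832
collar 67 [0.0026 0.0058 0.0077 0.0088 0.0103] [ 0.5377 -0.1319  0.1313]
```

drive_tool(
  series=[
    [[0.003,0,-0.005],0,0],
    [[0.003,0,-0.03],0,0],
    [[-0.015,0,-0.07],0,0],
    [[-0.05,0,-0.1],0,0],
    [[-0.055,0,-0.11],0,0],
    [[-0.055,0,-0.11],0,0],
  ],
)

```text
time_s: 21.25
position: [0.5204, -0.1189, 0.317]
tool_rot: [[-0.978, -0.211, 0.003], [-0.211, 0.978, -0.001], [-0.002, -0.002, -1.0]]
ft_force: [-0.8, 0.3, -0.4]
grip_width: -0.0
gripper_force: 0.0
```

```bash
cat >> h.py <<'E'
def seat():
    w,W,*_=get('wrist'); L=W-C; z=L@ax; r=np.linalg.norm(L-z[...,None]*ax,axis=-1)
    H=np.array([.977,.211,0]); p=H-ax*(H@ax); p/=np.linalg.norm(p); ey=np.cross(ax,p); X=L@p;Y=L@ey
    for n,a,b,lo,hi in (('rim',.030,.0335,-.006,.006),('collar top',.0245,.0275,.004,.02),('end',0,.013,.1,.13)):
        k=(r>a)&(r<b)&(z>lo)&(z<hi); A=np.c_[X[k],Y[k],np.ones(k.sum())]
        if k.sum()>20: print(n,k.sum(),'median',np.median(z[k]).round(4),'fit slopeX,Y,z0',np.linalg.lstsq(A,z[k],rcond=None)[0].round(4),'X',X[k].min().round(3),X[k].max().round(3))
        else: print(n,k.sum())
E
python3 - <<'E'
from h import *
seat(); w=end2(); save('w9',w)
E
```

```text
rim 319 median 0.0003 fit slopeX,Y,z0 [-0.0254  0.0046  0.0005] X -0.017 0.033
collar top 200 median 0.0084 fit slopeX,Y,z0 [-0.0201  0.0007  0.0085] X -0.007 0.027
end 638 median 0.1091 fit slopeX,Y,z0 [-0.0204 -0.006   0.1091] X -0.013 0.013
px box 246 271 118 141 495
end [ 0.4676 -0.1302  0.2091] [ 0.4677 -0.1303  0.2087] lean 30.9 lean2 29.1 815 z 0.1093 perp h -0.001 y -0.0009
```

drive_tool(
  series=[
    [[0,0,0],0,0],
    [[0,0,0],0,0],
    [[0,0,0],0,0],
    [[0,0,0],0,0],
    [[0,0,0],0,0],
  ],
)

```text
time_s: 21.85
position: [0.5193, -0.119, 0.3158]
tool_rot: [[-0.978, -0.21, -0.0], [-0.21, 0.978, 0.0], [0.0, 0.0, -1.0]]
ft_force: [0.5, 0.1, 0.0]
grip_width: -0.0003
gripper_force: 0.0
```

Run:
```python
from h import *
seat(); seat(); seat()
```

```text
rim 311 median 0.0004 fit slopeX,Y,z0 [-0.0205 -0.0002  0.0005] X -0.017 0.033
collar top 202 median 0.0084 fit slopeX,Y,z0 [-0.0392 -0.0052  0.0089] X -0.006 0.027
end 639 median 0.1091 fit slopeX,Y,z0 [-0.0023  0.0024  0.1091] X -0.013 0.013
rim 312 median 0.0003 fit slopeX,Y,z0 [-0.0223  0.0056  0.0004] X -0.017 0.033
collar top 203 median 0.0086 fit slopeX,Y,z0 [-0.0299  0.0008  0.0087] X -0.006 0.027
end 647 median 0.1092 fit slopeX,Y,z0 [-0.0127 -0.0017  0.1092] X -0.013 0.013
rim 317 median 0.0003 fit slopeX,Y,z0 [-0.0224  0.0018  0.0004] X -0.017 0.033
collar top 206 median 0.0085 fit slopeX,Y,z0 [-0.0366 -0.0069  0.0089] X -0.006 0.027
end 646 median 0.1092 fit slopeX,Y,z0 [-0.0162 -0.0034  0.1092] X -0.013 0.013
```

The collar is flush within about 0.5 mm. My last press landed slightly behind centre, so I give one more press slightly in front of it to even out the seat.

drive_tool(
  series=[
    [[0.025,0,0.02],0,0],
    [[0.058,0,0.045],0,0],
    [[0.0635,0,0.075],0,0],
    [[0.0635,0,0.097],0,0],
    [[0.0635,0,0.1045],0,0],
    [[0.0625,0,0.106],0,0],
    [[0.0615,0,0.108],0,0],
    [[0.0605,0,0.1095],0,0],
    [[0.0605,0,0.1095],0,0],
  ],
)

```text
time_s: 22.9
position: [0.4605, -0.132, 0.2079]
tool_rot: [[-0.978, -0.21, 0.001], [-0.21, 0.978, -0.002], [-0.001, -0.002, -1.0]]
ft_force: [-4.3, -0.5, 7.2]
grip_width: 0.0002
gripper_force: 4.3
```

drive_tool(
  series=[
    [[-0.001,0,0.0017],0,0],
    [[-0.002,0,0.0035],0,0],
    [[-0.002,0,0.0035],0,0],
    [[0.001,0,-0.003],0,0],
    [[0.003,0,-0.03],0,0],
    [[-0.015,0,-0.07],0,0],
    [[-0.05,0,-0.1],0,0],
    [[-0.058,0,-0.11],0,0],
    [[-0.058,0,-0.11],0,0],
    [[-0.058,0,-0.11],0,0],
  ],
)

```text
time_s: 23.9
position: [0.5165, -0.1194, 0.3158]
tool_rot: [[-0.978, -0.21, -0.001], [-0.21, 0.978, 0.0], [0.001, 0.0, -1.0]]
ft_force: [0.8, -0.2, 0.4]
grip_width: -0.0002
gripper_force: 0.0
```

Run:
```python
from h import *
seat(); seat(); end2()
_,W,*_=get('top'); 
for n,c in (('red',(203,173)),('yel',(252,162))):
    P=W[c[1]-14:c[1]+14,c[0]-14:c[0]+14].reshape(-1,3); print(n,np.nanmedian(P[P[:,2]>.172],0).round(4))
```

```text
rim 314 median 0.0004 fit slopeX,Y,z0 [-0.028   0.002   0.0006] X -0.016 0.033
collar top 200 median 0.0085 fit slopeX,Y,z0 [-0.0296  0.0028  0.0087] X -0.005 0.027
end 642 median 0.1091 fit slopeX,Y,z0 [-0.014  -0.001   0.1091] X -0.013 0.013
rim 315 median 0.0003 fit slopeX,Y,z0 [-0.0231  0.0013  0.0005] X -0.016 0.033
collar top 197 median 0.0085 fit slopeX,Y,z0 [-0.0165  0.0057  0.0085] X -0.006 0.027
end 632 median 0.1092 fit slopeX,Y,z0 [-0.0073 -0.0122  0.1092] X -0.013 0.013
px box 246 271 122 145 496
end [ 0.4676 -0.1301  0.2091] [ 0.4675 -0.1301  0.2089] lean 30.1 lean2 28.8 815 z 0.1092 perp h -0.001 y -0.0008
red [0.531  0.3109 0.1828]
yel [0.5646 0.1433 0.1829]
```

The seat is parallel and did not move under a second press, and it holds with the gripper clear. I hand in.

```bash
python3 -c "
from rig import env
print(env.close_job())"
```

```text
the job is handed in; nothing more can be done
None
```

The blue drum is pressed home in socket a, the free one, with its collar flush on the rim to within about 0.5 mm by my measurement and holding with the gripper clear; the job was handed in at about 24 s, and the judged result was not shown to me.

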